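# Flush a flow meter's terminal box with cleaner and lock its lid

### The job

The flow meter's blue terminal box is open for cleaning: with its lid still open, press the red nozzle cap of the leaning cleaner canister all the way down along the canister's axis, hold it down for half a second and let it spring back. Then swing the blue lid fully shut, push in the orange stud on it and, keeping it pushed in, turn it clockwise a quarter turn so that it stays locked. Do not lean on the grey hood over the canister and leave the other things on the desk where they are.

Things in the scene. Friction and masses are not known exactly. Their poses are not given: they have to be found in the camera images.
- meter: Fixed flow meter: stainless tube lying on rubber feet with a blue open-topped box 130 x 110 mm (x, y) on it, rim 135 mm above the desk. Origin on the desk under the box's centre; z up; x points from the hinge side of the box (nearer the robot) to its free side. The canister stand is on its -y side.
- lid_hinge (a point): Point on the lid's hinge axis, at the middle of the box's -x rim, 135 mm above the desk. Axes are the lid's own: x along the lid from hinge to free edge, y along the hinge axis, z out of the lid's outer face (up when shut).
- lid_edge (a point): Middle of the lid's free edge on its outer face: 130 mm along x and 10 mm along z from lid_hinge. The blue lid is a plate 130 x 110 x 10 mm, its outer face 10 mm out along z from the hinge axis. Axes as lid_hinge.
- lid (a joint): Lid angle in rad: 0 shut (lid level on the box), 1.57 upright, more when it leans back towards the robot (up to 1.95). Stiff hinge (0.16 N m): it stays where it is left. It starts at 1.5 to 1.85; push its outer face, which then faces the robot, away from the robot and down.
- stud_top (a point): Centre of the top of the stud's orange wing, on the lid's outer face, 85 mm from the hinge axis, mid-width. Wing 50 mm long, 14 thick, 24 tall; when out its top is 33 mm and its underside 9 mm off the lid, over a steel boss 26 mm across, 8 high. Axes: x along the wing, y across its thickness, z out of the lid; unturned, x points from hinge to free edge.
- stud_push (a joint): How far the stud is pushed into the lid, m: 0 out (at rest) to 0.008 in. Sprung: 3 N at rest, 8.4 N at full depth. It must be 4.5 mm or more in to turn past about 0.47 rad (do not force it); once turned further it stays caught about 4.5 mm in when let go.
- stud_turn (a joint): Turn of the stud in rad, clockwise seen from above the shut lid positive: starts at 0 to 0.2, stop at 1.57 (locked; the wing then lies along the hinge direction). Light friction, 0.03 N m.
- cap_top (a point): Centre of the flat top of the red round nozzle cap (40 mm across, 24 mm tall) of the cleaner canister, about 207 mm above the desk. z points out of the cap along the canister's axis, which leans 35 degrees from vertical towards the robot side (the stand's -x); press along -z.
- cap (a joint): How far the nozzle cap is pressed along the canister's axis, m: 0 up, 0.008 fully down. Spring: 3 N at rest, 9 N fully down.
- stand: Fixed dark steel stand holding the white and red canister (66 mm across, 190 mm long with its cap). Origin on the desk; base plate from x -60 to +140 mm, y +-60 mm; the cap's top is at x -49, z 207 mm. The meter is on its +y side.
- hood: Fixed grey extraction hood over the canister, same origin and axes as the stand: a slab over x -35 to +55, y +-50 mm, underside 312 mm above the desk, so its front edge is 14 mm beyond the cap's centre and 105 mm above it; its post (50 mm wide) stands behind the canister at x 114 to 130 mm. It blocks a vertical tool over the cap.
- screwdriver: Loose screwdriver, 170 mm, lying between meter and stand. Leave alone. Origin under its middle, on the desk.
- multimeter: Loose orange multimeter, 180 x 85 x 40 mm. Leave alone. Origin under its middle, on the desk.
- wafer: Loose stainless flow meter ring, 100 mm across, 65 mm tall. Leave alone. Origin under its middle, on the desk.
- caddy: Loose steel tea caddy, 68 mm across, 170 mm tall. Leave alone. Origin under its middle, on the desk.
- cup: Loose blue tea cup, 84 mm across, 55 mm tall. Leave alone. Origin under its middle, on the desk.
- kettle: Loose blue and black kettle, 160 mm across, 225 mm tall. Leave alone. Origin under its middle, on the desk.
- wrench: Loose open-ended wrench, 180 mm. Leave alone. Origin under its middle, on the desk.
Things that resemble listed ones, but are neither listed nor needed, are in the scene too. Leave any yellow look-alike of the meter alone.

How it is judged:
On the way, in this order (a step that is already met when the one before it is completed fails the run):
1. the nozzle cap is pressed at least 5.5 mm down while the lid is open (value of joint cap above 0.0055 m and value of joint lid above 1 rad), for 0.3 s.
2. the nozzle cap has sprung back up (value of joint cap below 0.002 m), for 0.1 s.
3. the lid is shut (value of joint lid below 0.04 rad), for 0.2 s.
4. the stud is pushed in and turned a quarter turn (value of joint stud_turn above 1.35 rad and value of joint stud_push above 0.003 m), for 0.2 s.
At the end, for the whole second after the job is handed in: The nozzle cap is up again (within 2 mm), the lid is shut (within 0.04 rad) and the stud is turned at least 1.35 rad and stays at least 3 mm in, all released (all of step 4 and value of joint cap below 0.002 m and value of joint lid below 0.04 rad); the robot touches nothing.
It fails at once if the robot leans on the hood or its post with more than 12 N (contact force between the arm and hood above 12 N).
It fails at once if the stud is forced round past 0.65 rad without being pushed in (value of joint stud_turn above 0.65 rad and value of joint stud_push below 0.003 m).
It fails at once if any loose thing on the desk is moved more than 30 mm (distance of any of screwdriver, multimeter, wafer, caddy, cup, kettle, wrench from where it was at the start of the episode above 0.03 m).
It also fails if it takes over 59 s, if anything falls off the work surface, if the arm or the gripper's body presses on something with over 40 N, if the wrist force passes 120 N, or if a joint passes its speed limit or range.

### The arm

A 6-joint arm with a two-finger parallel gripper is mounted at the origin on the work surface. World frame = base frame: x ahead of the robot, y to its left, z up, the work surface at z = 0. Lengths are in m, angles in rad, forces in N, time in s.
With the tool pointing down it reaches from about 0.35 to 0.925 m from the base axis. Payload 6.4 kg.
Tool frame: the origin (TCP) lies at the very end of the fingers, on their centre line; the grasp point (between the pads) lies 19 mm behind it; z points along the fingers, y is the line along which they close (so a half turn about z gives the same grasp; the last joint's range is limited). The gripper opens to 94 mm and grips with 3 to 60 N. Pads are 16 mm wide; open, the fingers measure 119 mm over their backs; the gripper's body (75 mm by 177 mm) begins 78 mm behind the grasp point.
Start: joints at [1.175, 0.245, 1.558, -0, 1.339, -0.174], TCP at [0.143, 0.634, 0.205] pointing down, gripper open.
Joint ranges: [-3.13, 3.13], [-1.02, 2.26], [0.13, 2.54], [-0.95, 4.09], [0.21, 2.88], [-2.74, 2.74]. Speed limits (rad/s): [2.57, 2.57, 3.14, 3.14, 3.14, 3.14].

### API

Orientations are given as a 3x3 rotation matrix whose columns are the frame's x, y, z axes.
In Python, from cell import sensors, imaging, finish_job, search_frame, trace gives the robot as it stands.
- The arm moves only by the tool step_arm, never from a script. Its argument "steps" is a list of rows, each a list of 7 numbers: the turn, a rotation vector about the world's x, y, z in rad, then the shift along the world's x, y, z in mm, then the opening, from 0 (shut) to 1 (fully open). In form: [[wx, wy, wz, tx, ty, tz, hand], ...]. A call has 1 to 10 rows; each row is the pose to reach, as a shift and turn from the pose commanded when the call began; what a row does not reach only later rows make up. A row lasts 1/10 s, in which the tool goes at most 50 mm and 8.59 degrees, less where a joint would pass 70% of its speed; a pose out of reach is approached as far as the arm can. A call with a gripper value outside its range is refused whole. The fingers move at their own pace and stop on an object; the grip force is fixed at half the most. Time passes only in rows, so rows that repeat a pose let the fingers close. It gives the time, the measured TCP pose, the force, the opening and the grip force at its end, in the units of the state.
- sensors.read_state(): the state, without advancing time (a new reading comes with each control period).
- imaging.grab_frame(name): name is "scene" or "top" or "wrist"; returns the picture (480x640x3 uint8, blue, green, red); there is no depth.
- imaging.camera_info(name): a dict with "mtx" (3x3 intrinsics, pixels), "D" ([k1, k2, p1, p2, k3] as OpenCV has them; the pictures are not rectified), "R" (3x3) and "t" (3): a world point X has camera coordinates R X + t. Camera axes: x right, y down, z forward; pixel columns grow to the right and rows downward; lengths in m; the calibration is good to about 2 mm. A picture is of the moment at which its call begins: read the wrist's pose just before it. camera_info takes no time and is no camera call; for the wrist camera it gives the pose at the moment of the call.
- finish_job(): hands the job in; it is judged then, once.
Trained networks look in the newest picture that a camera, given by its name, has taken for a name from the list of things; names that differ only in an ending like _2 or _b are one class to them, and where a whole thing is asked for, a point or a joint stands for the part that bears it (a point fixed in the world has none). Each returns a list of dicts, best first, with "p" (0 to 1); they miss things now and then, are a little off and sometimes report something else, mostly with a low value. They report only what shows in the picture. A call takes as long as a camera call. They do not tell look-alikes from the thing itself.
- search_frame(camera, target): "point" ([column, row] in pixels, amid what is visible of it).
- trace(camera, target): "region" (480x640 bool, what is visible of it) and "point" ([column, row] in pixels, amid what is visible of it).
The state is a dict: "time": time; "joints": joint angles; "dq": joint speeds; "effort": joint torques, N m; "tool_pos": TCP position; "orientation": TCP orientation; "contact_force": force on the tool from outside, world axes, zero at the start; "torque": the same for the moment, N m; "gripper_width": finger opening in m; "gripper_force": force on a finger pad.
Only numpy, scipy, OpenCV 4.12 (cv2) and the standard library are available. Lean on these libraries where they do the work, as an engineer would, in place of code of your own. Each camera call takes 0.05 s, during which the arm holds its last target. There are 200 camera calls.

## Working session

There is one attempt and no reset: what is moved stays moved. The work goes in short steps, Python scripts to look and compute and a tool call to move; the robot and the scene stay as the last step left them, time stands still between calls to the robot, and variables do not carry over. Pictures are saved under pics/ and viewed, at most 10 in all, crops included, and the job is handed in when it is done.

Besides the shell and the picture viewer there is one more tool, called after ">>>" by a JSON object that holds its "name" and its "arguments". step_arm: Moves the arm, as the interface text tells. Its arguments: {"type":"object","properties":{"steps":{"type":"array"}},"required":["steps"]}

```bash
mkdir -p pics; ls; python3 - <<'E'
from cell import sensors, imaging, search_frame
import cv2,numpy as np
s=sensors.read_state();print(s['time'],s['tool_pos'],s['orientation'])
a=imaging.grab_frame("scene");b=imaging.grab_frame("top")
cv2.imwrite("pics/a.png",a);cv2.imwrite("pics/b.png",b)
for c in("scene","top"):
    i=imaging.camera_info(c);R=np.array(i["R"]);print(c,-R.T@np.array(i["t"]),R.tolist())
    for t in("meter","lid_edge","lid_hinge","stud_top","cap_top","stand","hood"):
        print(c,t,[(np.round(d["point"]).tolist(),round(d["p"],2)) for d in search_frame(c,t)])
E
```

```text
pics
0.0 [0.14276545 0.63349578 0.20433025] [[-9.75498054e-01  2.20006784e-01 -7.49125500e-04]
 [ 2.20007813e-01  9.75496406e-01 -1.82334575e-03]
 [ 3.29620798e-04 -1.94348369e-03 -9.99998057e-01]]
scene [0.45127476 0.31939219 1.41191214] [[-0.9901242932286551, -0.14012056944519616, 0.004484414879351436], [-0.13469004940271695, 0.9419035148842023, -0.30769523759830675], [0.03889054577078956, -0.3052605357184887, -0.9514743983852173]]
scene meter [([376.0, 341.0], 0.9), ([287.0, 309.0], 0.73), ([288.0, 216.0], 0.55)]
scene lid_edge [([376.0, 335.0], 0.65), ([316.0, 301.0], 0.59)]
scene lid_hinge [([316.0, 302.0], 0.8), ([312.0, 274.0], 0.74), ([378.0, 335.0], 0.73), ([353.0, 425.0], 0.62)]
scene stud_top [([370.0, 334.0], 0.61), ([329.0, 297.0], 0.46), ([353.0, 421.0], 0.39), ([341.0, 77.0], 0.33), ([317.0, 303.0], 0.3)]
scene cap_top [([289.0, 214.0], 0.72)]
scene stand [([253.0, 215.0], 0.68), ([326.0, 304.0], 0.24)]
scene hood [([239.0, 194.0], 0.73), ([340.0, 74.0], 0.66)]
top [ 0.25884693 -0.09681151  1.37857832] [[0.005681084972005149, -0.9998761948681797, 0.014673793288413171], [-0.9819346496999517, -0.00835336184231561, -0.1890358830078703], [0.18913505490039317, -0.013334777158301744, -0.9818605373096346]]
top meter [([211.0, 310.0], 0.65), ([319.0, 197.0], 0.17)]
top lid_edge [([227.0, 251.0], 0.72), ([225.0, 238.0], 0.63), ([209.0, 312.0], 0.6)]
top lid_hinge [([225.0, 236.0], 0.88), ([212.0, 311.0], 0.65)]
top stud_top [([204.0, 301.0], 0.67), ([224.0, 250.0], 0.56)]
top cap_top [([316.0, 196.0], 0.64)]
top stand [([317.0, 169.0], 0.64)]
top hood [([316.0, 146.0], 0.64)]
```

View pics/a.png

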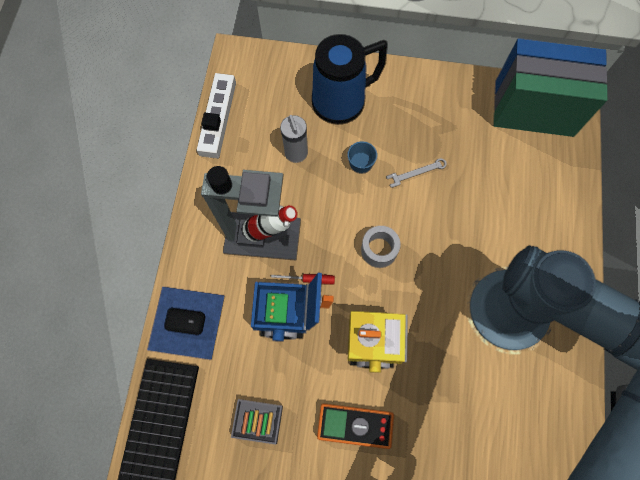

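View pics/b.png

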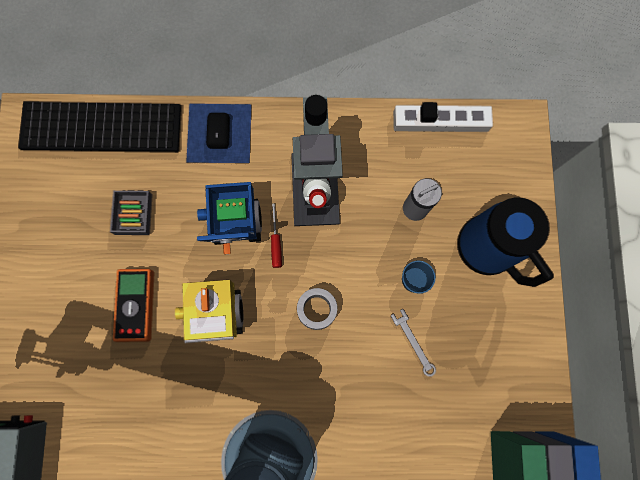

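Scene picture: the blue open meter is at (285,305), the canister cap at (289,214), and the hood slab at (258,190). The yellow look-alike is at (377,340), with its own orange stud at (370,334).
Top picture: blue meter (230,212), blue lid edge-on at (228,240) with its orange stud at (227,248), cap (316,198), hood (318,150), yellow look-alike (209,310).
Candidates for the lid and stud are blue (scene 318,300) and yellow (scene 370,334), and I choose blue. The cap could be confused only with the screwdriver's red handle (scene 318,279). Next is a close crop to check this.

```bash
python3 - <<'E'
import cv2,numpy as np
a=cv2.imread("pics/a.png");b=cv2.imread("pics/b.png")
A=cv2.resize(a[195:345,235:345],None,fx=3.6,fy=3.6,interpolation=cv2.INTER_CUBIC)
B=cv2.resize(b[125:265,190:350],None,fx=2.5,fy=2.5,interpolation=cv2.INTER_CUBIC)
o=np.zeros((540,800,3),np.uint8);o[:,:396]=A;o[:350,400:]=B
cv2.imwrite("pics/c.png",o)
E
cat > h.py <<'E'
from cell import sensors, imaging, search_frame, trace
import cv2,numpy as np
from scipy.optimize import least_squares
def cam(c):
    i=imaging.camera_info(c);return [np.array(i[k],float) for k in("mtx","D","R","t")]
def proj(c,X):
    K,D,R,t=c;return cv2.projectPoints(np.atleast_2d(np.asarray(X,float)),cv2.Rodrigues(R)[0],t,K,D)[0][:,0]
def tri(cs,us):
    f=lambda X:np.concatenate([proj(c,X)[0]-u for c,u in zip(cs,us)])
    r=least_squares(f,[.5,.0,.1]);return r.x,np.abs(r.fun).max()
E
```

```text
(no output)
```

View pics/c.png

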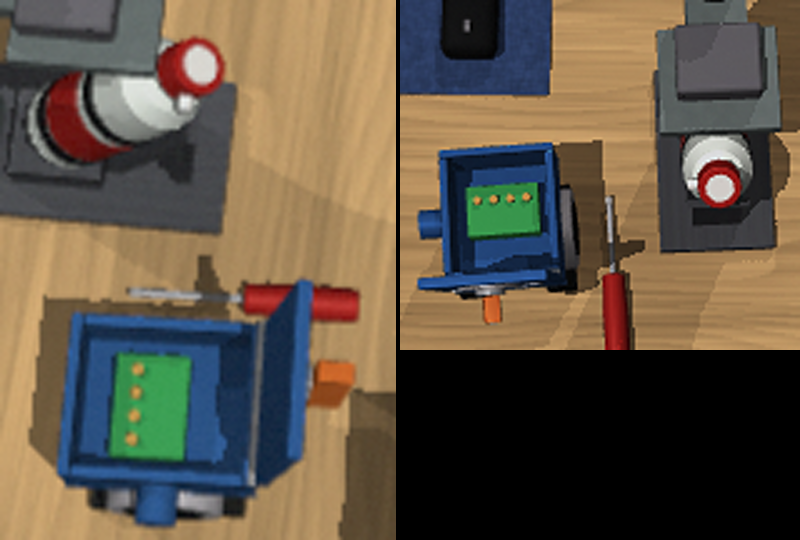

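The crop confirms the choice: the blue box has its lid upright at crop (300,370) with the orange wing facing the robot at (333,383). The white cap disc is at crop (203,65) in scene and (720,187) in top. The screwdriver's red handle is clearly separate.

```bash
python3 - <<'E'
from h import *
S,T=cam("scene"),cam("top")
s=lambda u,v:np.array([235+u/3.6,195+v/3.6]); t=lambda u,v:np.array([190+(u-400)/2.5,125+v/2.5])
print("cap",tri([S,T],[s(203,65),t(720,187)]))
def M(p,L):
    x,y,w=p[:3];c,k=np.cos(w),np.sin(w);return np.array([x+c*L[0]-k*L[1],y+k*L[0]+c*L[1],L[2]])
def lid(p,L):
    q=p[3];a=L[0];b=L[2];return M(p,[-.065+a*np.cos(q)-b*np.sin(q),L[1],.135+a*np.sin(q)+b*np.cos(q)])
obs=[(S,s(75,315),0,(.065,-.055,.135)),(S,s(62,478),0,(.065,.055,.135)),(S,s(247,490),0,(-.065,.055,.135)),
(T,t(441,150),0,(.065,.055,.135)),(T,t(553,145),0,(.065,-.055,.135)),
(S,s(305,284),1,(.13,-.055,.005)),(S,s(298,458),1,(.13,.055,.005)),
(T,t(418,284),1,(.13,.055,.005)),(T,t(562,270),1,(.13,-.055,.005)),(S,s(333,366),1,(.110,0,.031))]
f=lambda p:np.concatenate([proj(c,(lid if l else M)(p,L))[0]-u for c,u,l,L in obs])
r=least_squares(f,[.6,.1,0,1.6]);print("meter",r.x,r.fun.reshape(-1,2).round(1).tolist())
# stand
st=lambda p,L:M(p,L)
ob=[(S,s(236,85),(-.06,-.06,.012)),(S,s(221,233),(-.06,.06,.012)),(T,t(661,251),(-.06,.06,.012)),(T,t(777,246),(-.06,-.06,.012)),
(T,t(657,132),(-.035,.05,.312)),(T,t(780,129),(-.035,-.05,.312)),(S,s(203,65),(-.049,0,.207)),(T,t(720,187),(-.049,0,.207)),(S,s(158,70),(-.035,.05,.312))]
g=lambda p:np.concatenate([proj(c,st(p,L))[0]-u for c,u,L in ob])
q=least_squares(g,[.7,-.1,0],loss='soft_l1');print("stand",q.x,g(q.x).reshape(-1,2).round(1).tolist(),"cap",M(q.x,(-.049,0,.207)))
E
```

```text
cap (array([ 0.59316283, -0.11233047,  0.20519682]), np.float64(0.8560394474144459))
meter [0.58856207 0.09773571 0.09928543 1.74628561] [[-0.9, -1.6], [-1.1, -1.5], [2.4, -2.5], [-1.8, 0.6], [-0.9, -1.2], [-0.3, -3.2], [-0.7, -1.5], [-0.1, 0.0], [-5.7, 1.1], [0.9, 1.3]]
stand [ 0.64356992 -0.10930757  0.06005908] [[-0.3, -1.9], [-0.3, -1.2], [-0.6, 0.2], [-1.3, -0.1], [1.1, 2.7], [-0.0, 1.6], [-1.5, -0.9], [-0.4, -0.0], [-0.6, 1.9]] cap [ 0.59465827 -0.1122487   0.207     ]
```

```bash
cat >> h.py <<'E'
from scipy.spatial.transform import Rotation as Ro
def Rt(yaw,tilt):  # tool with y along yawed y, z tilted forward by tilt from down
    x=np.array([-np.cos(tilt),0,-np.sin(tilt)]);y=np.array([0,1.,0]);z=np.cross(x,y)
    return Ro.from_euler('z',yaw).as_matrix()@np.c_[x,y,z]
def delta(Rg,pg):
    s=sensors.read_state();R=np.array(s['orientation'])
    return Ro.from_matrix(Rg@R.T).as_rotvec().round(3).tolist(),((np.array(pg)-s['tool_pos'])*1000).round(1).tolist()
E
python3 - <<'E'
from h import *
print(Rt(0,.61).round(2).tolist()); print(delta(Rt(.06,.611),[.537,-.116,.289]))
E
```

```text
[[-0.82, 0.0, 0.57], [0.0, 1.0, 0.0], [-0.57, 0.0, -0.82]]
([-0.05, -0.611, 0.273], [394.0, -750.1, 83.5])
```

>>> {"name": "step_arm", "arguments": {"steps": [[0, 0, 0, 0, 0, 50, 0], [0, 0, 0, 10, -20, 100, 0], [0, 0, 0, 30, -50, 150, 0], [0, 0, 0, 60, -90, 190, 0], [0, 0, 0, 85, -130, 190, 0], [0, 0, 0, 110, -170, 190, 0], [0, 0, 0, 135, -210, 190, 0], [0, 0, 0, 160, -250, 190, 0], [0, 0, 0, 180, -290, 190, 0], [0, 0, 0, 200, -330, 190, 0]]}}

```text
time: 1.8
tool_pos: [0.3424, 0.3044, 0.3957]
orientation: [[-0.976, 0.22, 0.001], [0.22, 0.976, 0.0], [-0.001, 0.001, -1.0]]
contact_force: [1.2, -0.4, -0.2]
gripper_width: 0.0173
gripper_force: 0.0
```

>>> {"name": "step_arm", "arguments": {"steps": [[0, 0, 0.03, 15, -45, 0, 0], [-0.005, -0.06, 0.06, 30, -90, 0, 0], [-0.01, -0.15, 0.1, 50, -135, 0, 0], [-0.02, -0.25, 0.14, 70, -180, 0, 0], [-0.03, -0.35, 0.18, 90, -225, 0, 0], [-0.04, -0.45, 0.22, 110, -270, -10, 0], [-0.045, -0.53, 0.25, 135, -315, -30, 0], [-0.05, -0.6, 0.273, 155, -360, -60, 0], [-0.05, -0.611, 0.273, 175, -400, -80, 0], [-0.05, -0.611, 0.273, 195, -420, -105, 0]]}}

```text
time: 2.8
tool_pos: [0.5371, -0.1172, 0.2912]
orientation: [[-0.816, -0.056, 0.576], [-0.047, 0.998, 0.03], [-0.577, -0.003, -0.817]]
contact_force: [-0.1, -0.3, 0.8]
gripper_width: 0.0004
gripper_force: 0.0
```

>>> {"name": "step_arm", "arguments": {"steps": [[0, 0, 0, 0, 0, 0, 0], [0, 0, 0, 0, 0, 0, 0]]}}

```text
time: 3.0
tool_pos: [0.5367, -0.114, 0.2893]
orientation: [[-0.819, -0.059, 0.571], [-0.048, 0.998, 0.035], [-0.572, 0.002, -0.82]]
contact_force: [-0.5, 0.0, 0.8]
gripper_width: 0.0007
gripper_force: 0.0
```

```bash
python3 - <<'E'
from h import *
W=cam("wrist");w=imaging.grab_frame("wrist")
print(delta(Rt(.06,.611),[.537,-.116,.289]))
print(proj(W,[[.5935,-.112,.206],[.594,-.112,.207]]))
r=trace("wrist","cap_top");print([(d['point'],d['p'],d['region'].sum()) for d in r])
print(sensors.read_state()['time'])
cv2.imwrite("pics/d.png",w)
E
```

```text
([0.001, 0.001, -0.0], [-0.0, -2.4, -2.3])
[[313.68146617 237.16106986]
 [313.63813177 238.7277973 ]]
[([315.7, 236.5], 0.58, np.int64(2839))]
3.1
```

View pics/d.png

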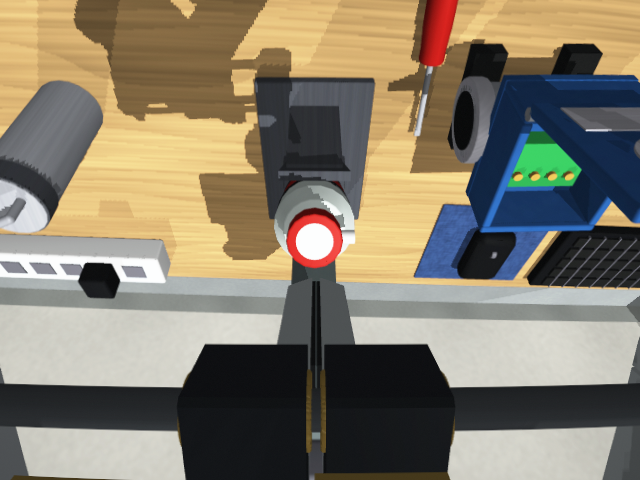

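The cap's white disc is at (315,241), where I predicted (314,238), so the estimate is good to about 2 mm. The fingers point straight at it. Pressing now.

>>> {"name": "step_arm", "arguments": {"steps": [[0, 0, 0, 17, 2, -25, 0], [0, 0, 0, 34, 3, -49, 0], [0, 0, 0, 47, 4, -67, 0], [0, 0, 0, 54, 5, -77, 0], [0, 0, 0, 57, 5, -82, 0], [0, 0, 0, 58.5, 5, -83.5, 0], [0, 0, 0, 58.5, 5, -83.5, 0]]}}

```text
time: 3.8
tool_pos: [0.5958, -0.1084, 0.2088]
orientation: [[-0.816, -0.061, 0.575], [-0.051, 0.998, 0.034], [-0.576, -0.002, -0.818]]
contact_force: [0.4, -1.1, 0.3]
gripper_width: 0.0002
gripper_force: 0.0
```

>>> {"name": "step_arm", "arguments": {"steps": [[0, 0, 0, 0, -3, 0, 0], [0, 0, 0, 1.2, -3, -1.6, 0], [0, 0, 0, 2.3, -3, -3.3, 0], [0, 0, 0, 2.3, -3, -3.3, 0]]}}

```text
time: 4.2
tool_pos: [0.5984, -0.1122, 0.2048]
orientation: [[-0.816, -0.059, 0.574], [-0.049, 0.998, 0.033], [-0.575, -0.001, -0.818]]
contact_force: [-3.3, 1.9, 4.7]
gripper_width: 0.0004
gripper_force: 3.1
```

>>> {"name": "step_arm", "arguments": {"steps": [[0, 0, 0, 1.1, 0, -1.6, 0], [0, 0, 0, 2.3, 0, -3.3, 0], [0, 0, 0, 2.3, 0, -3.3, 0]]}}

```text
time: 4.5
tool_pos: [0.6005, -0.1121, 0.2019]
orientation: [[-0.817, -0.06, 0.574], [-0.05, 0.998, 0.034], [-0.575, -0.001, -0.818]]
contact_force: [-8.1, 2.1, 8.7]
gripper_width: 0.0006
gripper_force: 5.7
```

>>> {"name": "step_arm", "arguments": {"steps": [[0, 0, 0, 0.9, 0, -1.2, 0], [0, 0, 0, 0.9, 0, -1.2, 0], [0, 0, 0, 0.9, 0, -1.2, 0], [0, 0, 0, 0.9, 0, -1.2, 0], [0, 0, 0, 0.9, 0, -1.2, 0]]}}

```text
time: 5.0
tool_pos: [0.6009, -0.1121, 0.2018]
orientation: [[-0.817, -0.062, 0.573], [-0.052, 0.998, 0.034], [-0.574, -0.002, -0.819]]
contact_force: [-22.8, 1.7, 20.8]
gripper_width: 0.0005
gripper_force: 14.9
```

The force jumped to about 30 N, so the cap is at its stop, and it was held there for 0.5 s. Releasing along the axis.

>>> {"name": "step_arm", "arguments": {"steps": [[0, 0, 0, -6, 0, 8, 0], [0, 0, 0, -17, 0, 25, 0], [0, 0, 0, -40, -2, 58, 0], [0, 0, 0, -65, -4, 95, 0], [0, 0, 0.01, -95, 10, 125, 0], [0, 0, 0.02, -125, 45, 140, 0], [0, 0, 0.03, -150, 85, 155, 0], [0, 0, 0.04, -170, 130, 165, 0], [0, 0, 0.04, -185, 170, 170, 0], [0, 0, 0.04, -195, 210, 170, 0]]}}

```text
time: 6.0
tool_pos: [0.4053, 0.0987, 0.3709]
orientation: [[-0.812, -0.097, 0.575], [-0.08, 0.995, 0.055], [-0.578, -0.001, -0.816]]
contact_force: [0.5, 0.5, -0.3]
gripper_width: 0.0003
gripper_force: 0.0
```

>>> {"name": "step_arm", "arguments": {"steps": [[0, 0, 0, 0, 0, 0, 0], [0, 0, 0, 0, 0, 0, 0]]}}

```text
time: 6.2
tool_pos: [0.4056, 0.0994, 0.369]
orientation: [[-0.814, -0.104, 0.571], [-0.086, 0.995, 0.059], [-0.574, -0.001, -0.819]]
contact_force: [-0.7, -0.2, -0.1]
gripper_width: 0.0005
gripper_force: 0.0
```

```bash
python3 - <<'E'
from h import *
import pickle
W=cam("wrist");w=imaging.grab_frame("wrist");pickle.dump(W,open("w.pkl","wb"))
print(sensors.read_state()['tool_pos'],"cam",-W[2].T@W[3])
for t in("stud_top","lid_edge","lid_hinge","cap_top"):
    print(t,[(np.round(d["point"]).tolist(),round(d["p"],2)) for d in search_frame("wrist",t)])
cv2.imwrite("pics/e.png",w)
E
```

```text
[0.40603256 0.09791866 0.36873113] cam [0.24203855 0.08275081 0.47177547]
stud_top [([374.0, 35.0], 0.84), ([292.0, 184.0], 0.74), ([295.0, 184.0], 0.38)]
lid_edge [([298.0, 205.0], 0.84), ([372.0, 34.0], 0.67), ([93.0, 3.0], 0.26)]
lid_hinge [([373.0, 39.0], 0.72)]
cap_top [([100.0, 244.0], 0.78)]
```

View pics/e.png

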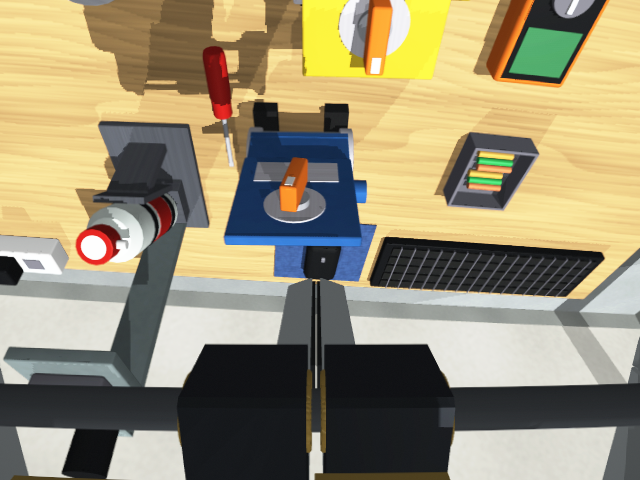

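The wrist view shows the blue lid's outer face with corners at (251,133), (351,135), (361,237) and (225,238). Its orange wing is at (294,185) and slightly turned. The yellow look-alike is at the top of the picture (377,30), and the cap is up at (97,245).

```bash
cat >> h.py <<'E'
def M(p,L):
    x,y,w=p[:3];c,k=np.cos(w),np.sin(w);return np.array([x+c*L[0]-k*L[1],y+k*L[0]+c*L[1],L[2]])
def lid(p,L):
    q=p[3];a=L[0];b=L[2];return M(p,[-.065+a*np.cos(q)-b*np.sin(q),L[1],.135+a*np.sin(q)+b*np.cos(q)])
E
python3 - <<'E'
from h import *
import pickle
W=pickle.load(open("w.pkl","rb"));S,T=cam("scene"),cam("top")
s=lambda u,v:np.array([234.6+u/3.6,194.6+v/3.6]); t=lambda u,v:np.array([189.7+(u-400)/2.5,124.7+v/2.5])
n=np.array
wo=[(W,n([251,133.]),1,(.0,-.055,.010)),(W,n([351,135.]),1,(.0,.055,.010)),(W,n([361,237.]),1,(.13,.055,.010)),(W,n([225,238.]),1,(.13,-.055,.010))]
so=[(S,s(75,315),0,(.065,-.055,.135)),(S,s(62,478),0,(.065,.055,.135)),(T,t(441,150),0,(.065,.055,.135)),(T,t(553,145),0,(.065,-.055,.135)),
(S,s(305,284),1,(.13,-.055,.005)),(S,s(298,458),1,(.13,.055,.005))]
for obs in(wo,wo+so):
    f=lambda p:np.concatenate([proj(c,(lid if l else M)(p,L))[0]-u for c,u,l,L in obs])
    r=least_squares(f,[.6,.1,0,1.6],loss='soft_l1');print("meter",r.x.round(4),f(r.x).reshape(-1,2).round(1).tolist())
p=r.x
for q in (p[3],1.2,.9,.6,.3,0):
    pp=[*p[:3],q];print(round(q,2),(1000*lid(pp,(.115,.03,.01))).round(0),(1000*lid(pp,(.085,0,.043))).round(1))
E
```

```text
meter [0.5626 0.0979 0.1014 1.5591] [[-9.3, 1.3], [3.7, -0.5], [3.3, 1.0], [-2.8, -0.4]]
meter [0.5837 0.0994 0.0964 1.7043] [[-6.7, 17.5], [1.8, 16.2], [2.5, 0.6], [-2.0, -1.2], [1.4, -0.4], [1.2, -0.2], [-2.2, 2.8], [-1.2, 1.1], [-0.2, -1.8], [-0.7, -0.1]]
1.7 [491. 121. 248.] [465.3  87.9 213.5]
1.2 [548. 126. 246.] [509.8  92.2 229.8]
0.9 [579. 129. 231.] [538.   95.  228.3]
0.6 [605. 132. 208.] [564.6  97.5 218.5]
0.3 [623. 133. 179.] [587.2  99.7 201.2]
0 [631. 134. 145.] [603.6 101.3 178. ]
```

>>> {"name": "step_arm", "arguments": {"steps": [[-0.013, 0.12, 0, 5, 4, 0, 0], [-0.026, 0.24, 0, 10, 8, 0, 0], [-0.039, 0.36, 0, 15, 12, 0, 0], [-0.052, 0.48, 0, 25, 16, -20, 0], [-0.064, 0.608, 0, 40, 18, -50, 0], [-0.064, 0.608, 0, 40, 18, -90, 0], [-0.064, 0.608, 0, 40, 18, -124, 0], [-0.064, 0.608, 0, 40, 18, -124, 0]]}}

```text
time: 7.25
tool_pos: [0.4435, 0.1145, 0.2393]
orientation: [[-0.995, -0.097, -0.012], [-0.097, 0.995, -0.003], [0.012, -0.002, -1.0]]
contact_force: [-0.6, -0.0, 0.4]
gripper_width: -0.0
gripper_force: 0.0
```

```bash
python3 - <<'E'
from h import *
print(delta(Rt(.0965,0),[.483,.120,.248]))
E
```

```text
([0.003, -0.012, -0.001], [39.5, 5.5, 8.7])
```

>>> {"name": "step_arm", "arguments": {"steps": [[0, -0.01, 0, 25, 4, 9, 0], [0, -0.01, 0, 42, 6, 9, 0], [0, -0.01, 0, 60, 7, 9, 0], [0, -0.01, 0, 80, 8, 9, 0], [0, -0.01, 0, 97, 10, 6, 0], [0, -0.01, 0, 112, 11, 0, 0], [0, -0.01, 0, 127, 13, -8, 0], [0, -0.01, 0, 141, 15, -19, 0], [0, -0.01, 0, 153, 16, -31, 0], [0, -0.01, 0, 163, 17, -45, 0]]}}

```text
time: 8.25
tool_pos: [0.6117, 0.1316, 0.2032]
orientation: [[-0.995, -0.098, 0.015], [-0.098, 0.995, -0.003], [-0.015, -0.005, -1.0]]
contact_force: [0.0, -0.4, 0.7]
gripper_width: 0.0007
gripper_force: 0.6
```

>>> {"name": "step_arm", "arguments": {"steps": [[0, 0, 0, 8, 0, -15, 0], [0, 0, 0, 12, 0, -25, 0], [0, 0, 0, 14, 0, -35, 0], [0, 0, 0, 16, 1, -43, 0], [0, 0, 0, 16, 1, -46, 0], [0, 0, 0, 16, 1, -46, 0]]}}

```text
time: 8.85
tool_pos: [0.6245, 0.1342, 0.1537]
orientation: [[-0.995, -0.101, 0.009], [-0.101, 0.995, -0.003], [-0.009, -0.004, -1.0]]
contact_force: [-0.2, 0.2, -0.4]
gripper_width: -0.0
gripper_force: 0.0
```

>>> {"name": "step_arm", "arguments": {"steps": [[0, 0, 0, 0, 0, -3, 0], [0, 0, 0, 0, 0, -6, 0], [0, 0, 0, 0, 0, -8, 0], [0, 0, 0, 0, 0, -8, 0]]}}

```text
time: 9.25
tool_pos: [0.6255, 0.1343, 0.1503]
orientation: [[-0.995, -0.101, 0.011], [-0.101, 0.995, -0.004], [-0.011, -0.005, -1.0]]
contact_force: [-8.6, -1.2, 15.4]
gripper_width: 0.0002
gripper_force: 8.0
```

>>> {"name": "step_arm", "arguments": {"steps": [[0, 0, 0, -2, 0, -2, 0], [0, 0, 0, -3, 0, -4, 0], [0, 0, 0, -3, 0, -4, 0]]}}

```text
time: 9.55
tool_pos: [0.6255, 0.1343, 0.15]
orientation: [[-0.995, -0.101, 0.02], [-0.101, 0.995, -0.003], [-0.019, -0.005, -1.0]]
contact_force: [-5.8, -1.5, 24.8]
gripper_width: 0.0004
gripper_force: 12.4
```

```bash
python3 - <<'E'
from h import *
import pickle
S=cam("scene");a=imaging.grab_frame("scene");b=imaging.grab_frame("wrist");pickle.dump(cam("wrist"),open("w.pkl","wb"))
o=np.zeros((480,800,3),np.uint8);o[:,:430]=cv2.resize(a[255:355,240:330],(430,478))[:480] if 0 else cv2.resize(a[255:355,240:330],(430,480));o[:278,430:]=cv2.resize(b,(370,278))
cv2.imwrite("pics/f.png",o)
E
```

```text
(no output)
```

View pics/f.png

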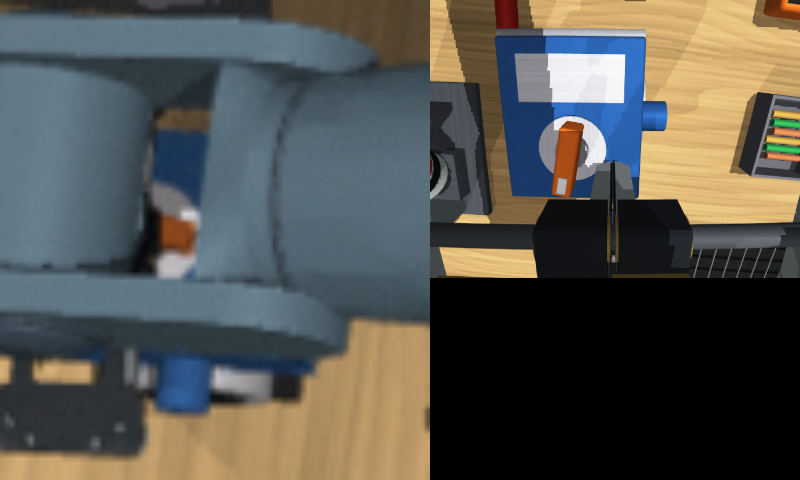

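Wrist picture: the lid covers the box, with corners near crop (497,38), (645,38) and (512,195). The wing is at (567,160) on its disc, slightly turned, and the finger is at (612,165) on bare lid. I'll lift off and measure the lid angle.

>>> {"name": "step_arm", "arguments": {"steps": [[0, -0.01, 0, 0, 0, 20, 0], [0, -0.02, 0, 10, -5, 60, 0], [0, -0.02, 0, 30, -15, 100, 0], [0, -0.02, 0, 40, -35, 120, 0], [0, -0.02, 0, 40, -35, 120, 0], [0, -0.02, 0, 40, -35, 120, 0]]}}

```text
time: 10.25
tool_pos: [0.6614, 0.0993, 0.2615]
orientation: [[-0.995, -0.1, 0.029], [-0.1, 0.995, -0.003], [-0.029, -0.006, -1.0]]
contact_force: [-0.4, 0.6, -1.2]
gripper_width: 0.0004
gripper_force: 0.0
```

```bash
python3 - <<'E'
from h import *
import pickle
print(sensors.read_state()['tool_pos'],sensors.read_state()['orientation'].round(3).tolist())
W=cam("wrist");b=imaging.grab_frame("wrist");pickle.dump(W,open("w.pkl","wb"))
for q in(0,.04,.1):
  p=[.5837,.0994,.0964,q]
  print(q,proj(W,[lid(p,L) for L in((0,-.055,.01),(0,.055,.01),(.13,.055,.01),(.13,-.055,.01),(.06,0,.043),(.11,0,.043))]).round(0).tolist())
cv2.imwrite("pics/g.png",b)
E
```

```text
[0.66140885 0.09932894 0.26146583] [[-0.995, -0.1, 0.029], [-0.1, 0.995, -0.003], [-0.029, -0.006, -1.0]]
0 [[244.0, 14.0], [415.0, 15.0], [403.0, 212.0], [251.0, 211.0], [330.0, 110.0], [329.0, 193.0]]
0.04 [[244.0, 13.0], [415.0, 14.0], [405.0, 213.0], [250.0, 212.0], [330.0, 107.0], [329.0, 191.0]]
0.1 [[244.0, 12.0], [415.0, 13.0], [407.0, 214.0], [248.0, 213.0], [330.0, 102.0], [329.0, 188.0]]
```

View pics/g.png

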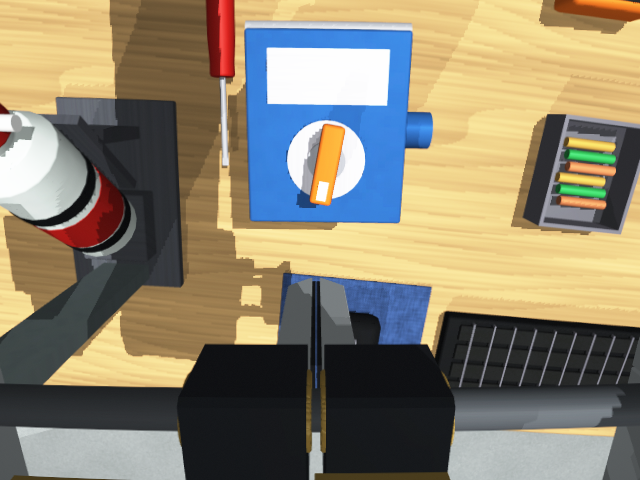

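```bash
python3 - <<'E'
from h import *
import pickle
W=pickle.load(open("w.pkl","rb"));n=np.array
obs=[((0.002,-.055,.01),n([246,29.])),((0.002,.055,.01),n([413,29.])),((.13,.055,.01),n([400.5,221.5])),((.13,-.055,.01),n([250.5,220.5]))]
for z in(None,0):
  if z is None: g=lambda p:p
  else: g=lambda p:[*p[:3],0]
  f=lambda p:np.concatenate([proj(W,lid(g(p),L))[0]-u for L,u in obs])
  r=least_squares(f,[.58,.1,.1,.0]);print(r.x.round(4),f(r.x).round(1))
p=g(r.x)
# wing top-face ends -> ray onto z plane .178
def ray(u,z):
    K,D,R,t=W;d=R.T@np.r_[cv2.undistortPoints(n([[u]],float),K,D)[0,0],1];c=-R.T@t;return c+d*(z-c[2])/d[2]
a,b=ray([333.5,127],.178),ray([321,203],.178);print(a,b,(a+b)/2,np.linalg.norm(b-a),"dir",np.arctan2(*(b-a)[[1,0]]))
print("stud",lid(p,(.085,0,.043)))
s=sensors.read_state();print(delta(Rt(.0965,0),s['tool_pos']))
E
```

```text
[ 0.5906  0.0996  0.0911 -0.0064] [-2.  -0.5  1.   1.2  0.9 -0.1  0.1 -0.6]
[0.5906 0.0996 0.091  0.    ] [-2.  -0.6  1.1  1.   1.1  0.1 -0.1 -0.4]
[0.58820908 0.10228406 0.178     ] [0.63566992 0.09958475 0.178     ] [0.6119395 0.1009344 0.178    ] 0.04753754001619963 dir -0.05681324056199743
stud [0.61051073 0.10137599 0.178     ]
([0.003, 0.027, -0.005], [0.0, 0.0, 0.0])
```

The lid is shut (fitted angle −0.006 rad). The stud is at (0.611, 0.101), turned about 0.15 rad. Next: align with the wing, open the fingers and check joint room.

>>> {"name": "step_arm", "arguments": {"steps": [[0, 0.027, -0.05, -20, 0, 0, 0.5], [0, 0.027, -0.12, -40, 1, 0, 0.5], [0, 0.027, -0.155, -50, 2, -20, 0.5], [0, 0.027, -0.155, -50, 2, -50, 0.5], [0, 0.027, -0.155, -50, 2, -55, 0.5], [0, 0.027, -0.155, -50, 2, -55, 0.5]]}}

```text
time: 10.9
tool_pos: [0.6101, 0.1018, 0.2046]
orientation: [[-0.999, 0.053, -0.003], [0.053, 0.999, -0.006], [0.003, -0.006, -1.0]]
contact_force: [0.6, 1.0, 0.2]
gripper_width: 0.0445
gripper_force: 0.0
```

```bash
python3 - <<'E'
from h import *
print(delta(Rt(-.057,0),[.611,.101,.166]),sensors.read_state()['joints'])
E
```

```text
([0.006, -0.003, -0.004], [0.9, -0.8, -38.6]) [-0.01514246  0.17605204  1.63976215 -0.00579854  1.328594   -1.53139061]
```

>>> {"name": "step_arm", "arguments": {"steps": [[0, 0, 0, 1, 0, -15, 0.5], [0, 0, 0, 1, 0, -30, 0.5], [0, 0, 0, 1, 0, -38, 0.5], [0, 0, 0, 1, 0, -38, 0.5], [0, 0, 0, 1, 0, -38, 0], [0, 0, 0, 1, 0, -38, 0], [0, 0, 0, 1, 0, -38, 0], [0, 0, 0, 1, 0, -38, 0]]}}

```text
time: 11.7
tool_pos: [0.6132, 0.1012, 0.1697]
orientation: [[-0.999, 0.054, 0.003], [0.054, 0.999, -0.006], [-0.004, -0.006, -1.0]]
contact_force: [0.4, 0.5, -1.4]
gripper_width: 0.0186
gripper_force: 0.0
```

>>> {"name": "step_arm", "arguments": {"steps": [[0, 0, 0, 0, 0, 0, 0], [0, 0, 0, 0, 0, 0, 0], [0, 0, 0, 0, 0, 0, 0]]}}

```text
time: 12.0
tool_pos: [0.6133, 0.1006, 0.1697]
orientation: [[-0.999, 0.054, 0.003], [0.054, 0.999, -0.007], [-0.004, -0.007, -1.0]]
contact_force: [-0.0, -3.8, 1.8]
gripper_width: 0.0132
gripper_force: 30.0
```

Gripped at 13 mm width, which is the wing. Now pushing in.

>>> {"name": "step_arm", "arguments": {"steps": [[0, 0, 0, 0, 0, -3, 0], [0, 0, 0, 0, 0, -6, 0], [0, 0, 0, 0, 0, -8, 0], [0, 0, 0, 0, 0, -8, 0], [0, 0, 0, 0, 0, -8, 0]]}}

```text
time: 12.5
tool_pos: [0.6134, 0.1007, 0.1622]
orientation: [[-0.999, 0.054, 0.003], [0.054, 0.999, -0.007], [-0.004, -0.007, -1.0]]
contact_force: [-2.1, -4.6, 7.7]
gripper_width: 0.0134
gripper_force: 30.0
```

>>> {"name": "step_arm", "arguments": {"steps": [[0, 0, -0.12, 0, 0, 0, 0], [0, 0, -0.24, 0, 0, 0, 0], [0, 0, -0.3, 0, 0, 0, 0], [0, 0, -0.3, 0, 0, 0, 0]]}}

```text
time: 12.9
tool_pos: [0.6133, 0.1001, 0.1622]
orientation: [[-0.938, 0.347, 0.001], [0.347, 0.938, -0.008], [-0.004, -0.008, -1.0]]
contact_force: [-2.5, -6.0, 7.7]
gripper_width: 0.0135
gripper_force: 30.0
```

>>> {"name": "step_arm", "arguments": {"steps": [[0, 0, -0.14, 0, 0, 0, 0], [0, 0, -0.28, 0, 0, 0, 0], [0, 0, -0.42, 0, 0, 0, 0], [0, 0, -0.56, 0, 0, 0, 0], [0, 0, -0.7, 0, 0, 0, 0], [0, 0, -0.84, -1, -1, 0, 0], [0, 0, -0.98, -1, -1, 0, 0], [0, 0, -1.1, -1, -1, 0, 0], [0, 0, -1.12, -1, -1, 0, 0], [0, 0, -1.12, -1, -1, 0, 0]]}}

```text
time: 13.9
tool_pos: [0.6114, 0.0987, 0.1618]
orientation: [[-0.097, 0.995, -0.007], [0.995, 0.096, -0.006], [-0.006, -0.008, -1.0]]
contact_force: [-5.0, -8.0, 7.9]
gripper_width: 0.0138
gripper_force: 30.0
```

>>> {"name": "step_arm", "arguments": {"steps": [[0, 0, 0, 0, 0, 0, 0], [0, 0, 0, 0, 0, 0, 0]]}}

```text
time: 14.1
tool_pos: [0.6114, 0.0987, 0.1618]
orientation: [[-0.097, 0.995, -0.007], [0.995, 0.097, -0.006], [-0.006, -0.008, -1.0]]
contact_force: [-4.2, -7.2, 8.0]
gripper_width: 0.0134
gripper_force: 30.0
```

>>> {"name": "step_arm", "arguments": {"steps": [[0, 0, 0, 0, 0, 0, 0.4], [0, 0, 0, 0, 0, 0, 0.4], [0, 0, 0, 0, 0, 0, 0.4], [0, 0, 0, 0, 0, 0, 0.4], [0, 0, 0, 0, 0, 20, 0.4], [0, 0, 0, 0, 0, 60, 0.4], [0, 0, 0, 0, 0, 100, 0.4], [0, 0, 0, -20, 0, 140, 0.4], [0, 0, 0, -60, 0, 150, 0.4], [0, 0, 0, -60, 0, 150, 0.4]]}}

```text
time: 15.1
tool_pos: [0.5504, 0.1009, 0.3142]
orientation: [[-0.098, 0.995, -0.001], [0.995, 0.098, -0.003], [-0.003, -0.001, -1.0]]
contact_force: [0.7, 0.6, 0.7]
gripper_width: 0.0374
gripper_force: 0.0
```

```bash
python3 - <<'E'
from h import *
import pickle
W=cam("wrist");w=imaging.grab_frame("wrist");T=cam("top");b=imaging.grab_frame("top")
print(sensors.read_state()['tool_pos'],sensors.read_state()['contact_force'])
for i in(0,1.35,1.57):
  c,k=.025*np.cos(.091-i),.025*np.sin(.091-i)
  print(i,proj(W,[[.611-c,.101-k,.1735],[.611+c,.101+k,.1735]]).round(0).tolist())
o=np.zeros((480,800,3),np.uint8);o[:,:640]=w;o[:200,640:]=b[120:320,180:340]
cv2.imwrite("pics/i.png",o)
E
```

```text
[0.55177488 0.10046145 0.31138488] [ 0.15299816 -0.01845483 -0.82939486]
0 [[359.0, 233.0], [422.0, 233.0]]
1.35 [[385.0, 202.0], [396.0, 262.0]]
1.57 [[392.0, 202.0], [389.0, 263.0]]
```

View pics/i.png

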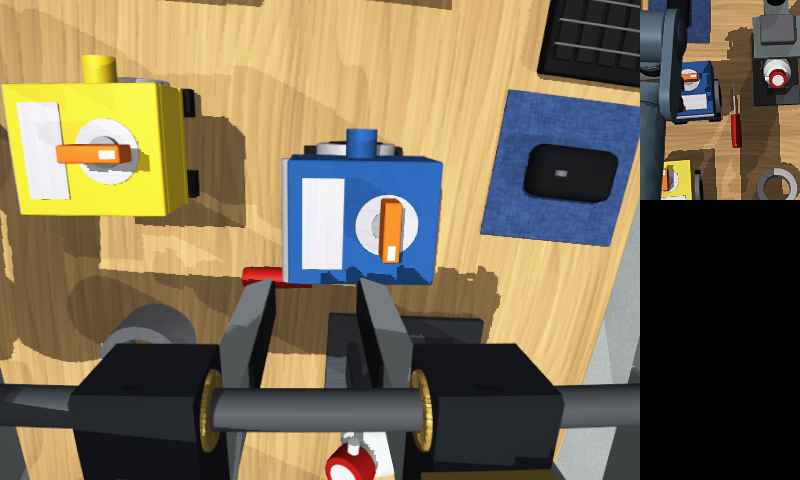

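The blue lid is shut and the wing lies along the hinge direction, from (393,200) to (390,262), matching the 1.57 rad prediction. The cap is up, the screwdriver has not moved, and the arm is touching nothing. Handing in.

```bash
python3 -c "
from cell import finish_job
print(finish_job())"
```

```text
the job is handed in; nothing more can be done
None
```

I handed the job in at about 15 s. I pressed the cap to its stop, held it about half a second and let it spring back. I then shut the lid and pushed in and turned the stud to about 1.57 rad, where it stayed after release. The hand-in call did not report a verdict.

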